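# Fit the reading lamp elbow to its clamped socket

### The job

Pick up the loose brass reading-lamp elbow, set it upright into the brass socket clamped on the bedside top and screw it in clockwise until you feel the hidden rubber washer bite. Then turn it 30 degrees further, like one hour on a clock face, and stop: snug, never forced or overtightened. Let go of it and leave everything else where it is.

Things in the scene. Friction and masses are not known exactly. Their poses are not given: they have to be found in the camera images.
- elbow_grip (a point): centre of the square brass grip block, 36 x 36 x 44 mm, of the loose upright elbow (88 mm high, about 0.3 kg); on its axis, 66 mm above its foot, z up. Grasp across the y faces, which are clear. Below the block: flange 54 mm across with its underside 40 mm above the foot, then a round 39 mm barrel tapering to 30 mm over the last 6 mm.
- elbow_arm (a point): black outer end (24 mm across) of the elbow's level side arm, a steel bar 18 mm thick; the point is 68 mm from the elbow's axis towards its +x and 68 mm above its foot.
- elbow_lugs (a point): point on the elbow's axis at the height of its two thread lugs, 12 mm above its foot; axes as elbow_grip. The lugs are round pins 7 mm thick sticking out along the elbow's +x and -x (below the side arm and opposite) to 52 mm overall.
- socket_mouth (a point): centre of the socket's open mouth, top of its lip, 66 mm above the bedside top; axes as socket. The lip has a 42 mm bore and two slots 12 mm wide, towards the socket's +x and -x. The lugs drop in there with the elbow's x along the socket's x, either way round.
- thread_start (a point): on the socket's axis, 12 mm below the mouth: height of the lugs' centres when they rest on the thread's start. The coarse two-start thread draws the elbow down 6.5 mm per radian turned clockwise from above (6.5 mm per 57 degrees), with 1.5 mm up-and-down play, and ends about 120 degrees from the slots. Friction holds the elbow where it is left.
- washer_bore (a point): on the axis by the rubber washer, whose true depth is hidden: it bites anywhere from 20 to 85 degrees of turn from the slots. From there it pushes the elbow up by about 6 N per mm (0.6 N per degree): a hand leading the elbow down along the thread feels a rising upward push (0.3 to 0.6 N per degree), one letting it ride a rising torque.
- socket: fixed white base plate, 150 x 130 x 12 mm, with an upright brass socket, 68 mm outside, between two dark clamp jaws (48 mm high, clamp screw towards +y). Origin at the centre of the underside, on the socket's axis; z up. Black lines on the plate lie along its x axis, as the slots do.
- perfume: clear glass bottle with a brass cap, 48 mm across, 110 mm high; bystander; origin at the centre of its underside.
- amber_jar: amber glass jar with a black lid, 52 mm across, 45 mm high; bystander; origin at the centre of its underside.
- torch: blue pocket torch lying on its side, about 115 mm long, 36 mm thick at its head; bystander; origin at the centre of its underside.
- shade_ring: brass lampshade ring lying flat, outside 60 mm, inside 42 mm, 8 mm high; bystander; origin at the centre of its underside.
- screwdriver: screwdriver with a red handle lying flat, 170 mm long; bystander; origin at the centre of its underside.
Things that resemble listed ones, but are neither listed nor needed, are in the scene too. Leave any purple look-alike of the part that bears elbow_grip alone.

How it is judged:
On the way:
1. the lugs are down through the mouth's slots at the start of the thread, elbow upright (horizontal distance between elbow_lugs and socket_mouth below 0.004 m and z of elbow_lugs in the frame of socket below 0.0575 m and angle between elbow_grip's own z axis and vertical below 0.1 rad), for 0.2 s.
At the end, for the whole second after the job is handed in: elbow upright in the socket, within 4 mm of its axis, turned at least 23 degrees from the slots, at rest, and snug: thread and washer forces on it together 13 to 40 N, which is roughly 14 to 36 degrees of turn past the washer's bite (all of step 1 and angle between the x axis of elbow_grip and the x axis of socket, either way round above 0.4 rad and contact force between elbow and socket between 13 and 40 N and linear speed of elbow below 0.01 m/s); the robot touches nothing.
It fails at once if the elbow is forced or overtightened in the socket (contact force between elbow and socket above 55 N).
It fails at once if a bystander is disturbed (distance of any of perfume, amber_jar, torch, shade_ring, screwdriver from where it was at the start of the episode above 0.02 m).
It also fails if it takes over 67 s, if anything falls off the work surface, if the arm or the gripper's body presses on something with over 40 N, if the wrist force passes 120 N, or if a joint passes its speed limit or range.

### The arm

A 6-joint arm with a two-finger parallel gripper is mounted at the origin on the work surface. World frame = base frame: x ahead of the robot, y to its left, z up, the work surface at z = 0. Lengths are in m, angles in rad, forces in N, time in s.
With the tool pointing down it reaches from about 0.3 to 0.875 m from the base axis. Payload 6.4 kg.
Tool frame: the origin (TCP) lies between the finger pads; the fingertips stand 25 mm ahead of it and the grasp point (between the pads) lies 6 mm ahead of it (ctrl.finger_overhang is the distance from the TCP to the fingertips, in m); x points along the fingers, z is the direction in which the jaws open and shut, and the axes are right-handed (so a half turn about x gives the same grasp; the last joint's range is limited). The gripper opens to 85 mm and grips with 20 to 120 N. Pads are 22 mm wide; open, the fingers measure 114 mm over their backs; the gripper's body (76 mm by 85 mm) begins 54 mm behind the grasp point. The pads swing forward as they close: fully open they stand 13 mm farther back than shut.
Start: joints at [-1.333, 0.181, 1.607, -0, 1.354, -0.206], TCP at [0.247, -0.519, 0.256] pointing down, gripper open.
Joint ranges: [-2.99, 2.99], [-0.89, 2.07], [0.3, 2.58], [-1.14, 4.28], [0, 2.63], [-3.12, 3.12]. Speed limits (rad/s): [2.57, 2.57, 3.01, 3.14, 3.14, 3.14].

### API

Orientations are given as a unit quaternion [w, x, y, z].
In Python, from bench import ctrl gives the robot as it stands.
- The arm moves only by the tool jog_arm, never from a script. Its argument "commands" is one flat list of numbers, 7 for each row, row after row: the shift along the tool's x, y, z as a fraction of full scale, then the turn, a rotation vector about the tool's x, y, z as a fraction of full scale, then the gripper's target within -1 to 1 (fully open at 1, half-way at 0, shut at -1). A call has 1 to 10 rows; each row is the pose to reach, as a shift and turn from the pose commanded when the call began, along the tool's axes at that moment, turning the shorter way round; what a row does not reach only later rows make up. Full scale, the value 1, is 0.2 m for a shift and 2 pi rad for a turn. A row lasts 1/8 s, in which the tool goes at most 62.5 mm and 10.7 degrees, less where a joint would pass 70% of its speed; a pose out of reach is approached as far as the arm can. A call with a number of a shift or a turn outside -1 to 1 is refused whole. A call with a gripper value outside its range is refused whole. The fingers move at their own pace and stop on an object; the grip force is fixed at half the most. Time passes only in rows, so rows that repeat a pose let the fingers close. It gives the time, the measured TCP pose, the force and the opening at its end, in the units of the state.
- ctrl.get_obs(): the state, without advancing time (a new reading comes with each control period).
- ctrl.camera(name): name is "scene" or "top" or "wrist"; returns a dict with "frame" (400x640x3 uint8, red, green, blue), "K" (3x3 intrinsics, pixels), "rvec" (rotation vector, rad) and "tvec" (3), from world to camera coordinates, as OpenCV has them; the wrist camera has in their place "tool_from_camera" (4x4, takes a point from camera to tool coordinates, whose origin is the TCP and whose axes are the tool frame's). Camera axes: x right, y down, z forward; pixel columns grow to the right and rows downward; lengths in m; the calibration is good to about 2 mm. A picture is of the moment at which its call begins: read the wrist's pose just before it. There is no depth.
- ctrl.hand_in(): hands the job in, once; it reports no verdict.
The state is a dict: "time_s": time; "q": joint angles; "dq": joint speeds; "joint_efforts": joint torques, N m; "eef_pos": TCP position; "eef_rot": TCP orientation; "wrist_force": force on the tool from outside, world axes, zero at the start; "torque": the same for the moment, N m; "opening": opening from 0.0 (shut) to 1.0 (fully open).
Only numpy, scipy, OpenCV 4.12 (cv2) and the standard library are available. Lean on these libraries where they do the work, as an engineer would, in place of code of your own. Each camera call takes 0.05 s, during which the arm holds its last target.

## Working session

There is one attempt and no reset: what is moved stays moved. The work goes in short steps, Python scripts to look and compute and a tool call to move; the robot and the scene stay as the last step left them, time stands still between calls to the robot, and variables do not carry over. Pictures are saved under pics/ and viewed, and the job is handed in when it is done.

Besides the shell and the picture viewer there is one more tool, called after "Call:" as name(argument=value, ...) on one line, values as JSON. jog_arm: Moves the arm, as the interface text tells. Its arguments: {"type":"object","properties":{"commands":{"type":"array","items":{"type":"number"}}},"required":["commands"]}

```bash
mkdir -p pics; ls; cat > h.py <<'E'
import numpy as np, cv2
from bench import ctrl
from scipy.spatial.transform import Rotation as R
def cam(n):
    o=ctrl.get_obs() if n=="wrist" else None
    c=ctrl.camera(n)
    if n=="wrist":
        q=o['eef_rot']; T=np.eye(4); T[:3,:3]=R.from_quat([q[1],q[2],q[3],q[0]]).as_matrix(); T[:3,3]=o['eef_pos']
        M=T@np.array(c['tool_from_camera']); Rm=M[:3,:3]; C=M[:3,3]
    else:
        Rc=cv2.Rodrigues(np.array(c['rvec'],float))[0]; Rm=Rc.T; C=-Rc.T@np.array(c['tvec'],float).ravel()
    return c['frame'],np.array(c['K']),Rm,C
def ray(K,Rm,C,u,v,z):
    d=Rm@np.linalg.inv(K)@np.array([u,v,1.]); return C+d*(z-C[2])/d[2]
def proj(K,Rm,C,p):
    x=K@(Rm.T@(np.array(p)-C)); return x[:2]/x[2]
def save(f,n): cv2.imwrite('pics/'+n,f[:,:,::-1])
E
python3 - <<'E'
from h import *
o=ctrl.get_obs(); print(o['time_s'],o['eef_pos'],o['eef_rot'],o['wrist_force'],o['opening'])
for n in("scene","top","wrist"):
    f,K,Rm,C=cam(n); save(f,n+'0.png'); np.savez(n+'0.npz',f=f,K=K,R=Rm,C=C); print(n,C,K[0,0])
E
```

```text
pics
0.0 [ 0.24677735 -0.51880419  0.25538907] [ 0.59734259  0.37812202  0.59822056 -0.37727672] [-0.26230978 -0.80902797 -0.13376514] 0.9984420623233494
scene [0.75592033 0.39487098 0.71593866] 395.90679780391116
top [ 0.45550615 -0.02376649  0.83519241] 371.4967042395799
wrist [ 0.32353389 -0.48326145  0.37293919] 328.5319814932717
```

View pics/scene0.png

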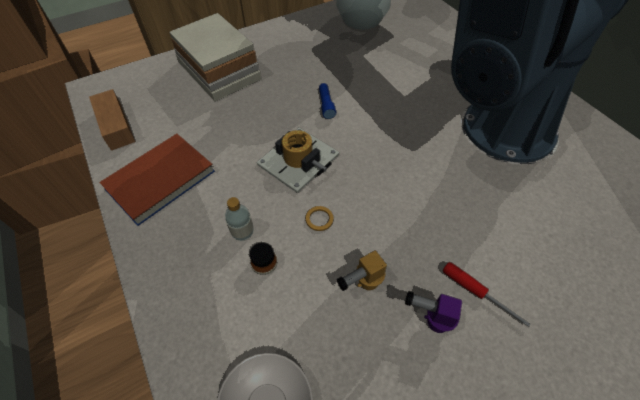

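View pics/top0.png

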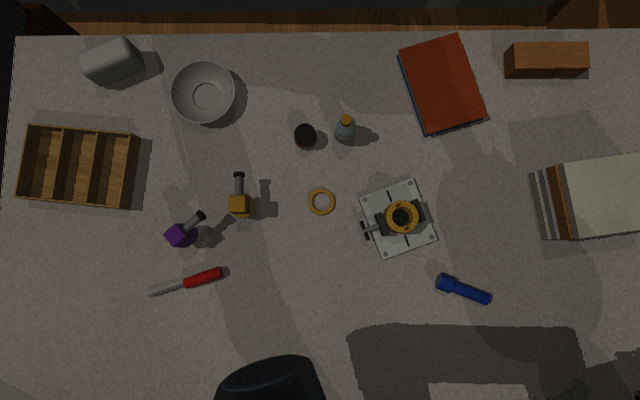

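View pics/wrist0.png

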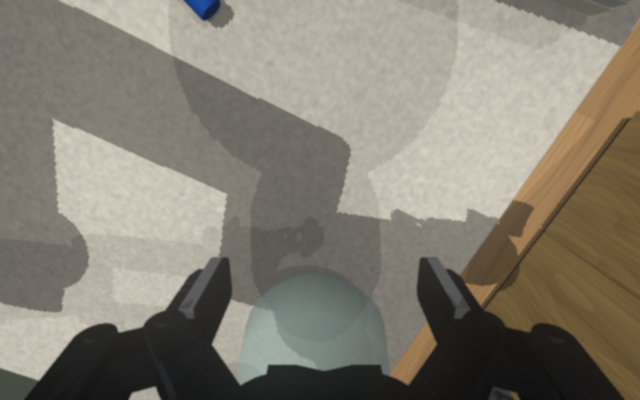

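The top view shows two elbows: one brass at (240,203) with its arm end at (239,177), and one purple at (180,235). The brass one fits the description, and the purple one is the look-alike to leave alone. The socket is at (402,217), with its clamp screw at (367,231). I'll confirm both in enlarged crops.

```bash
python3 - <<'E'
from h import *
f=np.load('top0.npz')['f']; g=np.load('scene0.npz')['f']
a=cv2.resize(f[160:225,205:275],None,fx=5.7,fy=5.7,interpolation=2); b=cv2.resize(f[170:265,350:445],(400,400),interpolation=2)
a=cv2.resize(a,(400,370))
c=np.vstack([a,np.zeros((30,400,3),np.uint8)])
save(np.hstack([c,b]),'crop0.png')
save(cv2.resize(g[120:320,250:480],(690,600),interpolation=2),'crop1.png')
E
```

```text
(no output)
```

View pics/crop0.png

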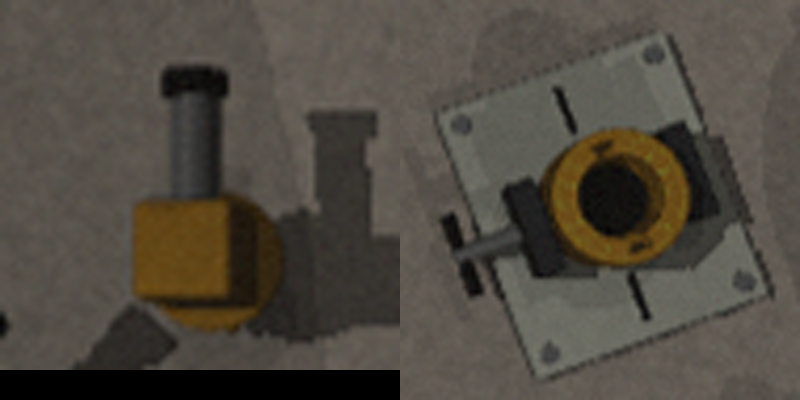

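View pics/crop1.png

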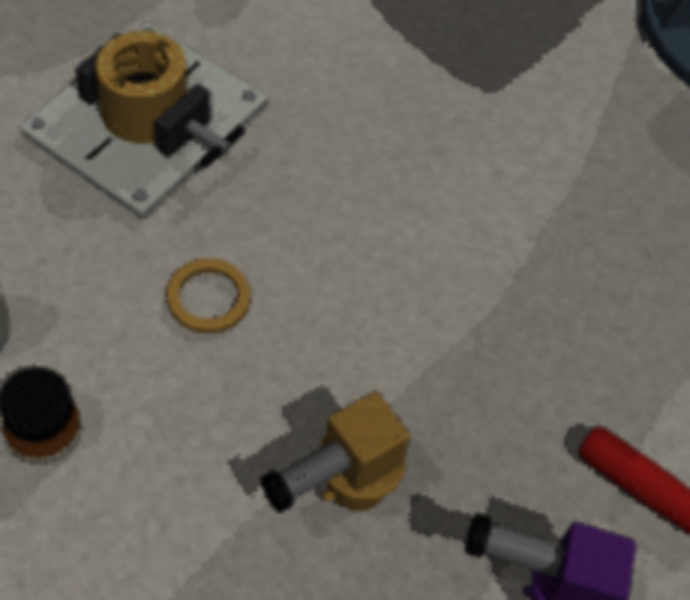

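```bash
python3 - <<'E'
from h import *
d=np.load('top0.npz'); f,K,Rm,C=d['f'],d['K'],d['R'],d['C']
s=np.load('scene0.npz')
hsv=cv2.cvtColor(f,cv2.COLOR_RGB2HSV)
for nm,(x0,x1,y0,y1),z in(('elbow',(215,262,185,225),.088),('socket',(380,425,190,240),.066)):
    m=((hsv[...,0]>12)&(hsv[...,0]<28)&(hsv[...,1]>150)).astype(np.uint8)
    for th in (70,90,110,120,130):
        mm=(m&(hsv[...,2]>th).astype(np.uint8)); w=np.zeros_like(mm); w[y0:y1,x0:x1]=mm[y0:y1,x0:x1]
        cs=cv2.findContours(w,cv2.RETR_EXTERNAL,cv2.CHAIN_APPROX_NONE)[0]
        if not cs: continue
        c=max(cs,key=cv2.contourArea); r=cv2.minAreaRect(c); e=cv2.fitEllipse(c)
        print(nm,th,cv2.contourArea(c),r,'ell',e[0],e[1], ray(K,Rm,C,*r[0],z).round(4),ray(K,Rm,C,*e[0],z).round(4))
# hand corner positions from crop
def cr(u,v): return 205+u/(400/70)-.5,160+v/(370/65)-.5
P=[ray(K,Rm,C,*cr(*p),.088)[:2] for p in((134,202),(230,202),(230,298),(134,298))]
print('corners',np.round(P,4),np.mean(P,0))
e=ray(K,Rm,C,*cr(194,80),.068); print('arm end ~',e)
def cb(u,v): return 350+u/(400/95)-.5,170+v/(400/95)-.5
A=[ray(K,Rm,C,*cb(*p),.012)[:2] for p in((158,87),(174,132),(231,273),(247,320))]
print('lines',np.round(A,4)); v=A[0]-A[3]; print('yaw',np.degrees(np.arctan2(v[1],v[0])), np.mean([A[0],A[3]],0))
B=[ray(K,Rm,C,*cb(*p),.012)[:2] for p in((35,112),(268,33),(373,296),(138,380))]
print('plate',np.round(B,4),np.mean(B,0)); 
for i in range(4): v=B[(i+1)%4]-B[i]; print(np.linalg.norm(v),np.degrees(np.arctan2(v[1],v[0])))
print('lip mouth',ray(K,Rm,C,*cb(216,197),.066))
E
```

```text
elbow 70 231.5 ((236.5, 203.0), (16.0, 15.0), 90.0) ell (236.5111541748047, 203.23953247070312) (17.375625610351562, 18.390378952026367) [0.5306 0.1708 0.088 ] [0.5301 0.1708 0.088 ]
elbow 90 191.5 ((236.0, 203.5), (15.0, 14.0), 90.0) ell (235.971435546875, 203.19944763183594) (16.338537216186523, 16.97496223449707) [0.5296 0.1718 0.088 ] [0.5302 0.1719 0.088 ]
socket 70 777.5 ((402.0, 216.5), (31.0, 32.0), 90.0) ell (401.9173889160156, 216.38668823242188) (31.02907943725586, 31.98566436767578) [ 0.5057 -0.1678  0.066 ] [ 0.506  -0.1677  0.066 ]
socket 90 740.0 ((401.5, 216.0), (30.0, 31.0), 90.0) ell (401.77752685546875, 216.1782989501953) (30.24387550354004, 31.22834587097168) [ 0.5068 -0.1668  0.066 ] [ 0.5064 -0.1674  0.066 ]
socket 110 1.0 ((390.5, 216.0), (6.0, 1.0), 90.0) ell (390.9991149902344, 219.04818725585938) (0.052050814032554626, 0.5310843586921692) [ 0.5067 -0.1443  0.066 ] [ 0.5004 -0.1452  0.066 ]
corners [[0.547  0.1889]
 [0.5471 0.1543]
 [0.5126 0.1534]
 [0.5124 0.1878]] [0.52976284 0.17112469]
arm end ~ [0.59498118 0.17369088 0.068     ]
lines [[ 0.5678 -0.1458]
 [ 0.5439 -0.1539]
 [ 0.4701 -0.1825]
 [ 0.4458 -0.1903]]
yaw 20.041537342519327 [ 0.50679985 -0.16804549]
plate [[ 0.5544 -0.0809]
 [ 0.5967 -0.204 ]
 [ 0.4586 -0.2555]
 [ 0.4145 -0.1336]] [ 0.50604544 -0.16851183]
0.13017205143785357 -71.02299227574296
0.14739843202446737 -159.57258258566696
0.12959111053727548 109.86390821326793
0.1494197866309259 20.636593501570655
lip mouth [ 0.50617018 -0.16537228  0.066     ]
```

```bash
cat >> h.py <<'E'
def Rq(q): return R.from_quat([q[1],q[2],q[3],q[0]])
def Rtool(yaw_deg):
    # tool x down, tool z along world direction at yaw
    a=np.radians(yaw_deg); z=np.array([np.cos(a),np.sin(a),0]); x=np.array([0,0,-1.]); y=np.cross(z,x)
    return R.from_matrix(np.c_[x,y,z])
def rows(p0,R0,p1,R1):
    t=R0.inv().apply(np.array(p1)-p0)/.2; w=(R0.inv()*R1).as_rotvec()/(2*np.pi); return np.r_[t,w].round(4)
def st():
    o=ctrl.get_obs(); r=Rq(o['eef_rot']).as_matrix()
    print('t',round(o['time_s'],2),'p',np.round(o['eef_pos'],4),'zyaw',np.degrees(np.arctan2(r[1,2],r[0,2])).round(2),'tilt',np.degrees(np.arccos(-r[2,0])).round(2),'F',np.round(o['wrist_force'],2),'T',np.round(o['torque'],3),'op',round(o['opening'],3),'q',np.round(o['q'],3)); return o
E
python3 - <<'E'
from h import *
o=st(); print(Rq(o['eef_rot']).as_matrix().round(3), np.degrees(np.arctan2(o['eef_pos'][1],o['eef_pos'][0])))
E
```

```text
t 0.15 p [ 0.2468 -0.5189  0.2556] zyaw -64.57 tilt 0.08 F [ 0.2   0.01 -1.09] T [0.04  0.002 0.019] op 0.997 q [-1.333  0.181  1.608 -0.     1.354 -0.206]
[[-0.     0.903  0.429]
 [ 0.001  0.429 -0.903]
 [-1.     0.    -0.001]] -64.56345647262341
```

Call:
jog_arm(commands=[0, 0.9, -0.8, 0, 0, 0, 1, 0, 0.9, -0.8, 0, 0, 0, 1, 0, 0.9, -0.8, 0, 0, 0, 1, 0, 0.9, -0.8, 0, 0, 0, 1, 0, 0.9, -0.8, 0, 0, 0, 1, 0, 0.9, -0.8, 0, 0, 0, 1])

```text
time_s: 0.9
eef_pos: [0.3408, -0.2978, 0.2564]
eef_rot: [0.598, 0.377, 0.598, -0.378]
wrist_force: [1.1, -1.0, 0.1]
opening: 0.997
```

Call:
jog_arm(commands=[0, 0.9, -0.8, 0, 0, 0, 1, 0, 0.9, -0.8, 0, 0, 0, 1, 0, 0.9, -0.8, 0, 0, 0, 1, 0, 0.9, -0.8, 0, 0, 0, 1, 0, 0.9, -0.8, 0, 0, 0, 1, 0, 0.9, -0.8, 0, 0, 0, 1])

```text
time_s: 1.65
eef_pos: [0.4347, -0.0769, 0.2561]
eef_rot: [0.598, 0.378, 0.598, -0.378]
wrist_force: [0.2, 0.2, 0.1]
opening: 0.996
```

```bash
python3 - <<'E'
from h import *
o=st(); print(rows(o['eef_pos'],Rq(o['eef_rot']),[.530,.171,.2],Rtool(-88.3)))
E
```

```text
t 1.65 p [ 0.4347 -0.0769  0.2561] zyaw -64.61 tilt 0.04 F [0.19 0.2  0.07] T [-0.087 -0.021 -0.015] op 0.996 q [-4.450e-01 -1.300e-01  1.926e+00 -1.000e-03  1.347e+00  6.830e-01]
[ 2.798e-01  9.620e-01 -9.153e-01  6.580e-02  0.000e+00  1.000e-04]
```

Call:
jog_arm(commands=[0.28, 0.962, -0.915, 0.0658, 0, 0, 1, 0.28, 0.962, -0.915, 0.0658, 0, 0, 1, 0.28, 0.962, -0.915, 0.0658, 0, 0, 1, 0.28, 0.962, -0.915, 0.0658, 0, 0, 1, 0.28, 0.962, -0.915, 0.0658, 0, 0, 1, 0.28, 0.962, -0.915, 0.0658, 0, 0, 1, 0.28, 0.962, -0.915, 0.0658, 0, 0, 1])

```text
time_s: 2.52
eef_pos: [0.5302, 0.1701, 0.2]
eef_rot: [0.507, 0.493, 0.507, -0.493]
wrist_force: [-0.4, 0.6, -0.8]
opening: 0.996
```

```bash
python3 - <<'E'
from h import *
o=st(); f,K,Rm,C=cam('wrist'); np.savez('w1.npz',f=f,K=K,R=Rm,C=C)
g=f.copy()
for p in ((.53,.171,.088),(.548,.189,.088),(.512,.153,.088),(.548,.153,.088),(.512,.189,.088)):
    u=proj(K,Rm,C,p); print(p,u.round(1)); cv2.circle(g,tuple(int(x) for x in u.round()),2,(0,255,0),-1)
save(g,'w1.png')
E
```

```text
t 2.52 p [0.5302 0.1701 0.2   ] zyaw -88.39 tilt 0.06 F [-0.39  0.6  -0.8 ] T [-0.013  0.03   0.028] op 0.996 q [ 9.800e-02  1.980e-01  1.706e+00 -1.000e-03  1.238e+00  1.640e+00]
(0.53, 0.171, 0.088) [322.3 198.8]
(0.548, 0.189, 0.088) [298.2 175. ]
(0.512, 0.153, 0.088) [345.3 221.6]
(0.548, 0.153, 0.088) [347.7 176.3]
(0.512, 0.189, 0.088) [298.1 220.4]
```

View pics/w1.png

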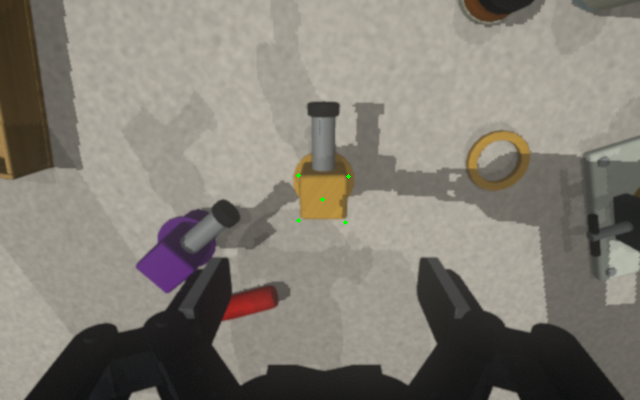

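```bash
python3 - <<'E'
from h import *
d=np.load('w1.npz'); f,K,Rm,C=d['f'],d['K'],d['R'],d['C']
hsv=cv2.cvtColor(f,cv2.COLOR_RGB2HSV)
print(hsv[200,310],hsv[200,340],hsv[165,300],hsv[210,322])
save(cv2.resize(f[90:230,270:375],(600,800),interpolation=2)[:600],'w1c.png')
print('purple tip',ray(K,Rm,C,230,222,.068),ray(K,Rm,C,240,213,.068))
E
```

```text
[ 20 163 175] [ 20 152 131] [ 20 159 167] [ 20 162 178]
purple tip [0.49996848 0.24696817 0.068     ] [0.50830113 0.23821514 0.068     ]
```

```bash
python3 - <<'E'
from h import *
d=np.load('w1.npz'); f=d['f']
save(cv2.resize(f[160:230,285:365],(640,560),interpolation=2),'w1d.png')
E
```

```text
(no output)
```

View pics/w1d.png

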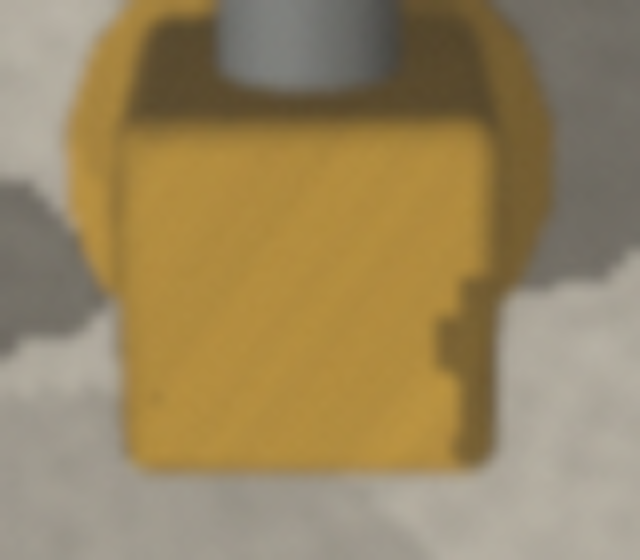

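```bash
python3 - <<'E'
from h import *
d=np.load('w1.npz'); f,K,Rm,C=d['f'],d['K'],d['R'],d['C']
p=ray(K,Rm,C,323,196.5,.088); print(p, ray(K,Rm,C,323,109-.5,.075))
o=st()
print(rows(o['eef_pos'],Rq(o['eef_rot']),[.5305,.1708,.0745],Rtool(-88.4)))
E
```

```text
[0.53185934 0.17054072 0.088     ] [0.59430506 0.17223681 0.075     ]
t 2.58 p [0.5302 0.17   0.2003] zyaw -88.41 tilt 0.03 F [ 0.43 -0.31  0.53] T [0.03  0.027 0.005] op 0.998 q [ 9.700e-02  1.970e-01  1.706e+00 -1.000e-03  1.238e+00  1.641e+00]
[ 6.292e-01  1.800e-03 -4.100e-03 -0.000e+00  1.000e-04  0.000e+00]
```

Call:
jog_arm(commands=[0.25, 0.004, -0.003, 0, 0, 0, 0.5, 0.4, 0.004, -0.003, 0, 0, 0, 0.5, 0.55, 0.004, -0.003, 0, 0, 0, 0.5, 0.629, 0.004, -0.003, 0, 0, 0, 0.5, 0.629, 0.004, -0.003, 0, 0, 0, 0.5, 0.629, 0.004, -0.003, 0, 0, 0, 0.5])

```text
time_s: 3.32
eef_pos: [0.5317, 0.1725, 0.0759]
eef_rot: [0.508, 0.493, 0.507, -0.492]
wrist_force: [0.9, 0.6, -0.2]
opening: 0.751
```

Call:
jog_arm(commands=[0, 0, 0, 0, 0, 0, -1, 0, 0, 0, 0, 0, 0, -1, 0, 0, 0, 0, 0, 0, -1, 0, 0, 0, 0, 0, 0, -1, 0, 0, 0, 0, 0, 0, -1, 0, 0, 0, 0, 0, 0, -1, 0, 0, 0, 0, 0, 0, -1, 0, 0, 0, 0, 0, 0, -1])

```text
time_s: 4.32
eef_pos: [0.5314, 0.1729, 0.0756]
eef_rot: [0.508, 0.493, 0.507, -0.492]
wrist_force: [-0.5, -0.3, 6.2]
opening: 0.414
```

```bash
python3 - <<'E'
from h import *
o=st(); f,K,Rm,C=cam('wrist'); save(f,'w2.png')
E
```

```text
t 4.33 p [0.5314 0.1729 0.0756] zyaw -88.25 tilt 0.1 F [-0.54 -0.33  6.23] T [-0.056  0.208 -0.001] op 0.414 q [ 0.102  0.375  1.771 -0.     0.994  1.643]
```

View pics/w2.png

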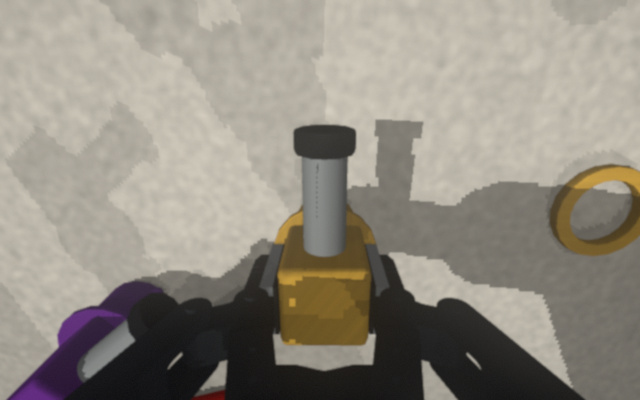

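Call:
jog_arm(commands=[-0.1, 0, 0, 0, 0, 0, -1, -0.25, 0, 0, 0, 0, 0, -1, -0.4, 0, 0, 0, 0, 0, -1, -0.55, 0, 0, 0, 0, 0, -1, -0.55, 0, 0, 0, 0, 0, -1, -0.55, 0, 0, 0, 0, 0, -1])

```text
time_s: 5.12
eef_pos: [0.5297, 0.1727, 0.183]
eef_rot: [0.507, 0.492, 0.508, -0.493]
wrist_force: [-0.6, -0.2, -2.7]
opening: 0.41
```

```bash
python3 - <<'E'
from h import *
o=st(); f,K,Rm,C=cam('wrist'); save(f,'w3.png')
f,K,Rm,C=cam('top'); save(cv2.resize(f[140:240,190:300],(770,700),interpolation=2)[:600],'t3.png')
E
```

```text
t 5.12 p [0.5297 0.1727 0.183 ] zyaw -88.25 tilt 0.12 F [-0.58 -0.18 -2.72] T [ 0.011 -0.038 -0.024] op 0.41 q [0.102 0.22  1.718 0.    1.206 1.643]
```

View pics/w3.png

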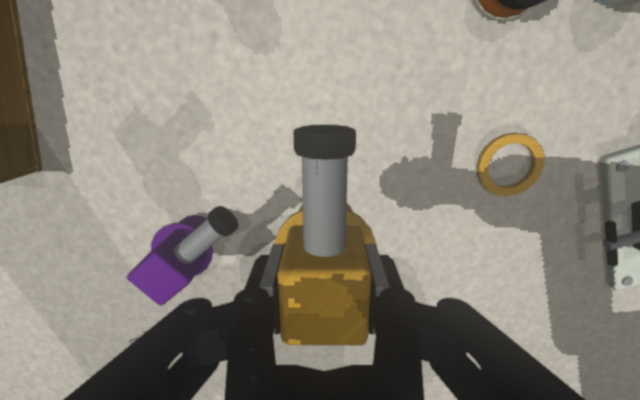

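```bash
python3 - <<'E'
from h import *
c=ctrl.camera('wrist'); f=c['frame']; K=np.array(c['K']); T=np.linalg.inv(np.array(c['tool_from_camera']))
for p in([-.0124,.018,.018],[-.0124,.018,-.018],[-.0124,-.018,.018],[-.0124,-.018,-.018],[-.0014,.068,0],[.0016,.068,0],[-.0104,.068,0]):
    q=K@(T@np.r_[p,1])[:3]; print(p,(q[:2]/q[2]).round(1))
save(cv2.resize(f[110:360,240:410],(510,750),interpolation=2)[40:640],'w3c.png')
E
```

```text
[-0.0124, 0.018, 0.018] [371.8 269.9]
[-0.0124, 0.018, -0.018] [274.2 269.9]
[-0.0124, -0.018, 0.018] [367.6 347.1]
[-0.0124, -0.018, -0.018] [278.7 347.1]
[-0.0014, 0.068, 0] [322.9 129. ]
[0.0016, 0.068, 0] [322.9 127.7]
[-0.0104, 0.068, 0] [322.8 133. ]
```

View pics/w3c.png

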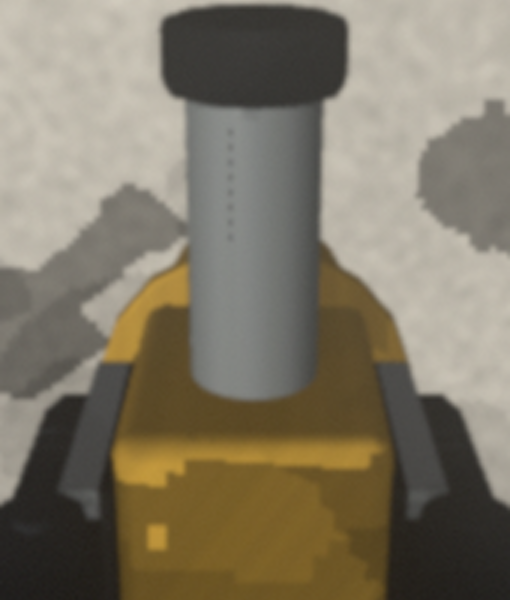

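Call:
jog_arm(commands=[0, -0.2, 0.93, -0.025, 0, 0, -1, 0, -0.2, 0.93, -0.025, 0, 0, -1, 0, -0.2, 0.93, -0.025, 0, 0, -1, 0, -0.2, 0.93, -0.025, 0, 0, -1, 0, -0.2, 0.93, -0.025, 0, 0, -1])

```text
time_s: 5.9
eef_pos: [0.4959, -0.0145, 0.1837]
eef_rot: [0.544, 0.451, 0.545, -0.452]
wrist_force: [-0.4, -0.0, -1.4]
opening: 0.412
```

```bash
python3 - <<'E'
from h import *
o=st(); print(rows(o['eef_pos'],Rq(o['eef_rot']),[.4215,-.198,.185],Rtool(-69.7)))
E
```

```text
t 5.9 p [ 0.4959 -0.0145  0.1837] zyaw -79.35 tilt 0.09 F [-0.4  -0.03 -1.42] T [-0.043  0.012  0.017] op 0.412 q [-0.269  0.086  1.87   0.     1.187  1.115]
[-6.600e-03 -5.349e-01  8.329e-01 -2.680e-02 -2.000e-04  2.000e-04]
```

Call:
jog_arm(commands=[0, -0.535, 0.833, -0.0268, 0, 0, -1, 0, -0.535, 0.833, -0.0268, 0, 0, -1, 0, -0.535, 0.833, -0.0268, 0, 0, -1, 0, -0.535, 0.833, -0.0268, 0, 0, -1, 0, -0.535, 0.833, -0.0268, 0, 0, -1, 0, -0.535, 0.833, -0.0268, 0, 0, -1])

```text
time_s: 6.65
eef_pos: [0.4228, -0.1962, 0.1842]
eef_rot: [0.581, 0.403, 0.581, -0.403]
wrist_force: [0.7, 0.2, -2.0]
opening: 0.412
```

```bash
python3 - <<'E'
from h import *
o=st(); f,K,Rm,C=cam('wrist'); np.savez('w4.npz',f=f,K=K,R=Rm,C=C); save(f,'w4.png')
print(proj(K,Rm,C,(.506,-.167,.066)))
E
```

```text
t 6.65 p [ 0.4228 -0.1962  0.1842] zyaw -69.5 tilt 0.06 F [ 0.67  0.15 -1.98] T [ 0.031 -0.035  0.024] op 0.412 q [-6.900e-01  1.600e-02  1.942e+00  1.000e-03  1.184e+00  5.220e-01]
[326.19608925  72.66586885]
```

View pics/w4.png

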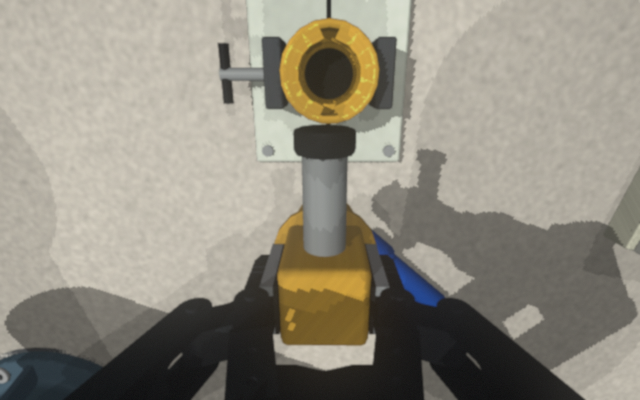

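```bash
python3 - <<'E'
from h import *
d=np.load('w4.npz'); f,K,Rm,C=d['f'],d['K'],d['R'],d['C']
print('C',C)
hsv=cv2.cvtColor(f,cv2.COLOR_RGB2HSV)
m=((hsv[...,0]>12)&(hsv[...,0]<28)&(hsv[...,1]>110)&(hsv[...,2]>90)).astype(np.uint8); m[128:]=0
c=max(cv2.findContours(m,cv2.RETR_EXTERNAL,cv2.CHAIN_APPROX_NONE)[0],key=cv2.contourArea)
e=cv2.fitEllipse(c); print(e,ray(K,Rm,C,*e[0],.066))
save(cv2.resize(f[0:170,230:430],(706,600),interpolation=2),'w4c.png')
E
```

```text
C [ 0.50231194 -0.16726307  0.30164599]
((328.95135498046875, 70.67015075683594), (99.26863098144531, 103.4747314453125), 1.7659406661987305) [ 0.50783009 -0.16829307  0.066     ]
```

View pics/w4c.png

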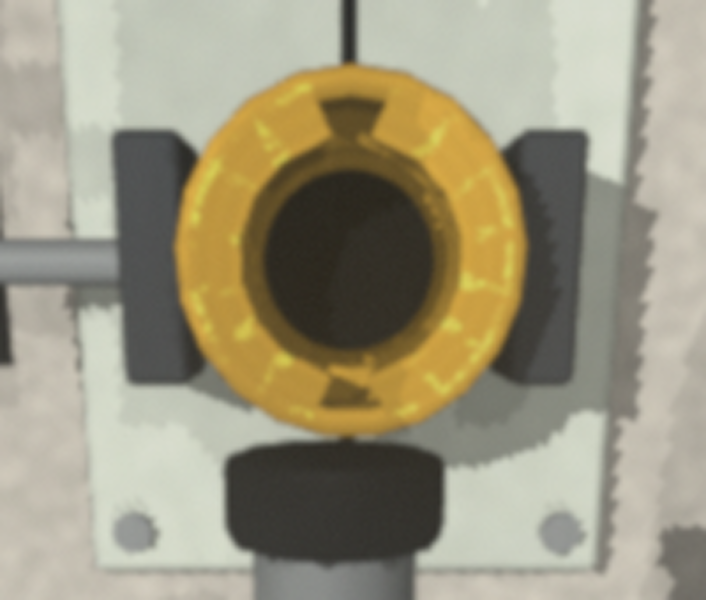

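```bash
python3 - <<'E'
from h import *
o=st(); print(rows(o['eef_pos'],Rq(o['eef_rot']),[.5075,-.1678,.160],Rtool(-69.5)))
E
```

```text
t 6.7 p [ 0.4228 -0.1962  0.1842] zyaw -69.47 tilt 0.05 F [-0.25 -0.04 -1.77] T [0.009 0.028 0.016] op 0.413 q [-6.900e-01  1.600e-02  1.942e+00  1.000e-03  1.184e+00  5.220e-01]
[ 1.210e-01  4.465e-01  1.570e-02  1.000e-04 -1.000e-04 -0.000e+00]
```

Call:
jog_arm(commands=[0, 0.25, 0.0157, 0, 0, 0, -1, 0, 0.4465, 0.0157, 0, 0, 0, -1, 0.06, 0.4465, 0.0157, 0, 0, 0, -1, 0.121, 0.4465, 0.0157, 0, 0, 0, -1, 0.121, 0.4465, 0.0157, 0, 0, 0, -1, 0.121, 0.4465, 0.0157, 0, 0, 0, -1])

```text
time_s: 7.45
eef_pos: [0.5065, -0.17, 0.1603]
eef_rot: [0.58, 0.404, 0.581, -0.404]
wrist_force: [-1.1, -0.5, -2.6]
opening: 0.414
```

```bash
python3 - <<'E'
from h import *
o=st(); f,K,Rm,C=cam('top'); save(cv2.resize(f[150:275,330:465],(648,600),interpolation=2),'t5.png')
g,*_=cam('scene'); save(cv2.resize(g[60:210,230:390],(640,600),interpolation=2),'s5.png')
o=st()
print(rows(o['eef_pos'],Rq(o['eef_rot']),[.5075,-.1678,.140],Rtool(-69.5)))
E
```

```text
t 7.45 p [ 0.5065 -0.17    0.1603] zyaw -69.65 tilt 0.01 F [-1.12 -0.55 -2.65] T [ 0.018  0.018 -0.006] op 0.414 q [-0.546  0.199  1.793 -0.     1.149  0.67 ]
t 7.55 p [ 0.5069 -0.1703  0.1608] zyaw -69.66 tilt 0.05 F [-0.15 -0.53 -2.13] T [ 0.025 -0.035 -0.01 ] op 0.417 q [-0.546  0.199  1.792 -0.     1.149  0.67 ]
[ 1.042e-01  6.900e-03 -1.070e-02 -4.000e-04  1.000e-04 -1.000e-04]
```

View pics/t5.png

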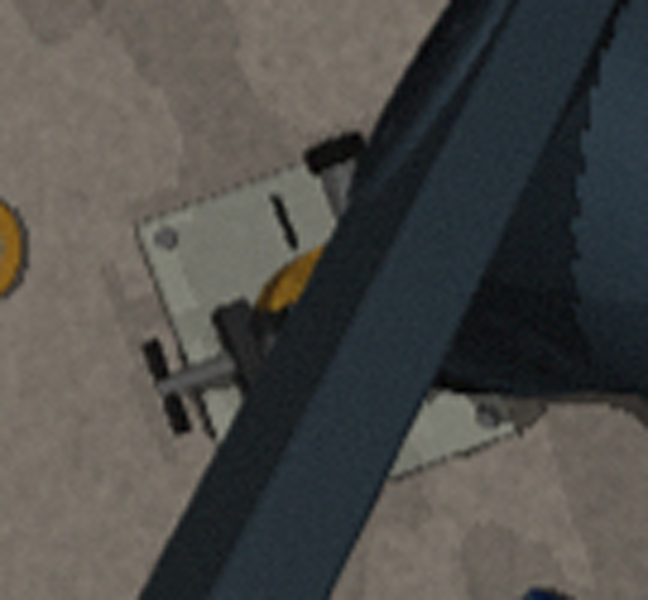

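View pics/s5.png

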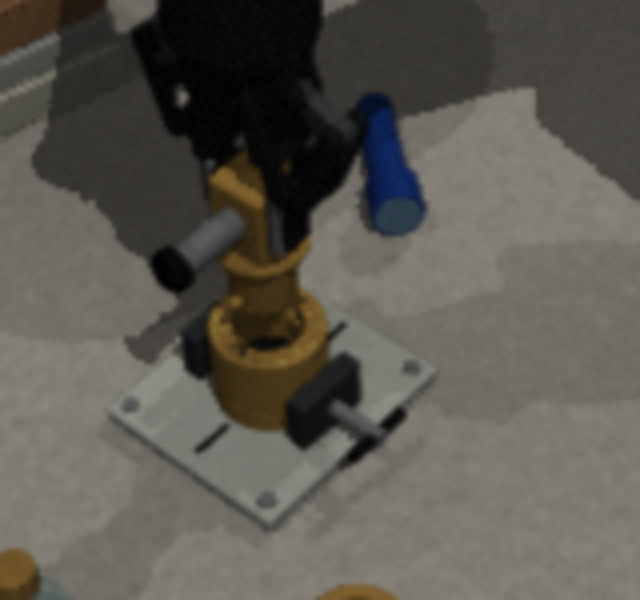

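Call:
jog_arm(commands=[0.05, 0.007, -0.01, 0, 0, 0, -1, 0.05, 0.007, -0.01, 0, 0, 0, -1, 0.05, 0.007, -0.01, 0, 0, 0, -1])

```text
time_s: 7.92
eef_pos: [0.5075, -0.1674, 0.1501]
eef_rot: [0.58, 0.404, 0.581, -0.404]
wrist_force: [1.0, 0.0, -1.4]
opening: 0.413
```

```bash
python3 - <<'E'
from h import *
o=st()
g,K,Rm,C=cam('scene'); np.savez('s6.npz',f=g,K=K,R=Rm,C=C); save(cv2.resize(g[90:175,265:345],(560,595),interpolation=2),'s6.png')
print(rows(o['eef_pos'],Rq(o['eef_rot']),[.5075,-.1678,.140],Rtool(-69.5)))
E
```

```text
t 7.92 p [ 0.5075 -0.1674  0.1501] zyaw -69.61 tilt 0.02 F [ 0.99  0.02 -1.4 ] T [ 0.023 -0.003 -0.021] op 0.413 q [-0.541  0.214  1.799 -0.     1.129  0.674]
[ 0.0505 -0.0007  0.002  -0.0003 -0.0001  0.    ]
```

View pics/s6.png

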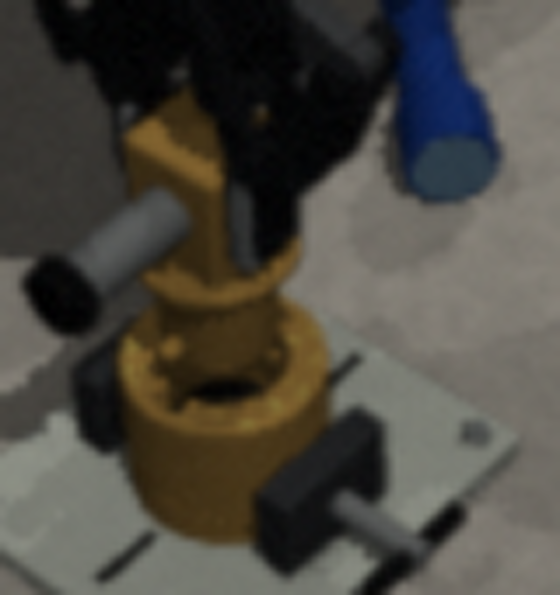

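Call:
jog_arm(commands=[0.025, 0, 0.002, 0, 0, 0, -1, 0.05, 0, 0.002, 0, 0, 0, -1, 0.05, 0, 0.002, 0, 0, 0, -1])

```text
time_s: 8.35
eef_pos: [0.5073, -0.1676, 0.1396]
eef_rot: [0.58, 0.404, 0.581, -0.404]
wrist_force: [-0.8, 0.0, -2.3]
opening: 0.417
```

Call:
jog_arm(commands=[0.015, 0, 0, 0, 0, 0, -1, 0.03, 0, 0, 0, 0, 0, -1, 0.03, 0, 0, 0, 0, 0, -1])

```text
time_s: 8.72
eef_pos: [0.5075, -0.1677, 0.134]
eef_rot: [0.58, 0.404, 0.581, -0.404]
wrist_force: [-0.4, 0.1, -2.2]
opening: 0.415
```

```bash
python3 - <<'E'
from h import *
o=st()
g,K,Rm,C=cam('scene'); save(cv2.resize(g[90:175,265:345],(560,595),interpolation=2),'s7.png')
E
```

```text
t 8.72 p [ 0.5075 -0.1677  0.134 ] zyaw -69.61 tilt 0.04 F [-0.36  0.11 -2.22] T [ 0.039 -0.03  -0.   ] op 0.415 q [-0.541  0.238  1.808 -0.     1.096  0.674]
```

View pics/s7.png

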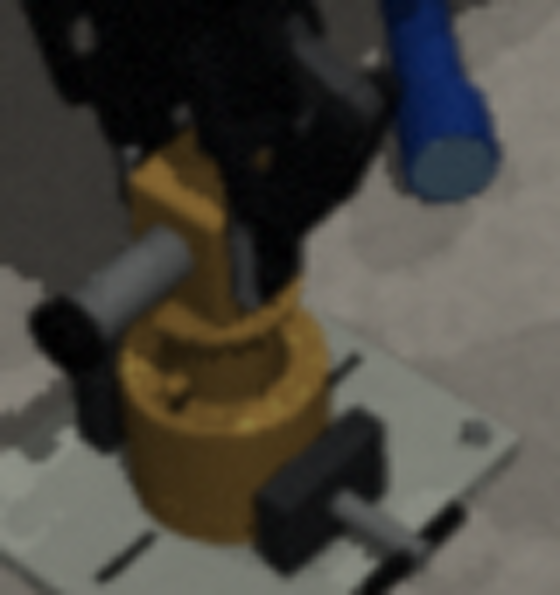

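Call:
jog_arm(commands=[0.01, 0, 0, 0, 0, 0, -1, 0.02, 0, 0, 0, 0, 0, -1, 0.02, 0, 0, 0, 0, 0, -1])

```text
time_s: 9.15
eef_pos: [0.5076, -0.1677, 0.13]
eef_rot: [0.58, 0.404, 0.581, -0.404]
wrist_force: [-0.3, 0.2, -2.9]
opening: 0.407
```

Call:
jog_arm(commands=[0.01, 0, 0, 0, 0, 0, -1, 0.02, 0, 0, 0, 0, 0, -1, 0.02, 0, 0, 0, 0, 0, -1])

```text
time_s: 9.52
eef_pos: [0.5076, -0.1677, 0.126]
eef_rot: [0.58, 0.404, 0.581, -0.404]
wrist_force: [-0.5, -0.6, -2.4]
opening: 0.415
```

Lugs are entering the slots with no resistance; continuing to the thread start.

Call:
jog_arm(commands=[0.01, 0, 0, 0, 0, 0, -1, 0.02, 0, 0, 0, 0, 0, -1, 0.02, 0, 0, 0, 0, 0, -1])

```text
time_s: 9.9
eef_pos: [0.5076, -0.1678, 0.122]
eef_rot: [0.58, 0.404, 0.581, -0.404]
wrist_force: [-1.3, 0.6, -2.7]
opening: 0.414
```

Call:
jog_arm(commands=[0.005, 0, 0, 0, 0, 0, -1, 0.01, 0, 0, 0, 0, 0, -1, 0.01, 0, 0, 0, 0, 0, -1])

```text
time_s: 10.28
eef_pos: [0.5077, -0.1678, 0.1202]
eef_rot: [0.581, 0.404, 0.581, -0.404]
wrist_force: [0.8, -0.6, -3.4]
opening: 0.412
```

Call:
jog_arm(commands=[0.0025, 0, 0, 0, 0, 0, -1, 0.005, 0, 0, 0, 0, 0, -1, 0.005, 0, 0, 0, 0, 0, -1])

```text
time_s: 10.65
eef_pos: [0.5077, -0.1678, 0.1192]
eef_rot: [0.581, 0.404, 0.581, -0.404]
wrist_force: [0.8, -0.3, -2.5]
opening: 0.414
```

```bash
python3 - <<'E'
from h import *
o=st()
g,K,Rm,C=cam('scene'); save(cv2.resize(g[90:175,265:345],(560,595),interpolation=2),'s8.png')
E
```

```text
t 10.65 p [ 0.5077 -0.1678  0.1192] zyaw -69.61 tilt 0.0 F [ 0.84 -0.3  -2.5 ] T [ 0.035 -0.001  0.033] op 0.414 q [-0.541  0.26   1.816  0.     1.066  0.674]
```

View pics/s8.png

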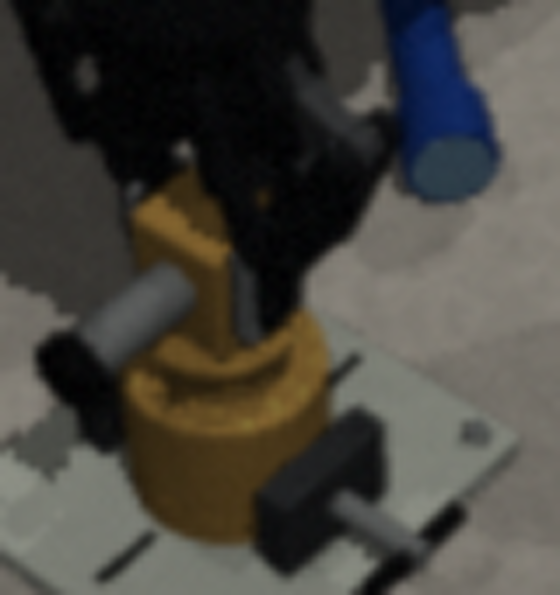

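Call:
jog_arm(commands=[0.0025, 0, 0, 0, 0, 0, -1, 0.005, 0, 0, 0, 0, 0, -1, 0.005, 0, 0, 0, 0, 0, -1])

```text
time_s: 11.08
eef_pos: [0.5077, -0.1678, 0.1182]
eef_rot: [0.581, 0.404, 0.581, -0.404]
wrist_force: [-0.0, -1.1, -1.3]
opening: 0.413
```

Call:
jog_arm(commands=[0.0025, 0, 0, 0, 0, 0, -1, 0.0025, 0, 0, 0, 0, 0, -1])

```text
time_s: 11.32
eef_pos: [0.5078, -0.1678, 0.1178]
eef_rot: [0.581, 0.404, 0.581, -0.404]
wrist_force: [-0.5, 0.5, -2.3]
opening: 0.416
```

Call:
jog_arm(commands=[0.0025, 0, 0, 0, 0, 0, -1, 0.0025, 0, 0, 0, 0, 0, -1])

```text
time_s: 11.58
eef_pos: [0.5079, -0.1679, 0.1176]
eef_rot: [0.581, 0.404, 0.58, -0.404]
wrist_force: [-1.7, 0.4, 1.4]
opening: 0.412
```

Call:
jog_arm(commands=[-0.003, 0, 0, 0, 0, 0, -1, -0.0016, 0, 0, 0.007, 0, 0, -1, -0.0002, 0, 0, 0.0139, 0, 0, -1, 0.0012, 0, 0, 0.0208, 0, 0, -1, 0.0027, 0, 0, 0.0278, 0, 0, -1, 0.0027, 0, 0, 0.0278, 0, 0, -1])

```text
time_s: 12.32
eef_pos: [0.5077, -0.1678, 0.1166]
eef_rot: [0.543, 0.453, 0.543, -0.453]
wrist_force: [0.1, -0.2, -1.5]
opening: 0.413
```

```bash
python3 - <<'E'
from h import *
o=st()
E
```

```text
t 12.32 p [ 0.5077 -0.1678  0.1166] zyaw -79.6 tilt 0.0 F [ 0.12 -0.22 -1.5 ] T [-0.076 -0.09   0.02 ] op 0.413 q [-0.541  0.264  1.817  0.     1.061  0.848]
```

Call:
jog_arm(commands=[-0.002, 0, 0, 0, 0, 0, -1, 0, 0, 0, 0.0111, 0, 0, -1, 0.003, 0, 0, 0.0222, 0, 0, -1, 0.003, 0, 0, 0.0222, 0, 0, -1])

```text
time_s: 12.82
eef_pos: [0.5076, -0.1678, 0.116]
eef_rot: [0.51, 0.489, 0.511, -0.489]
wrist_force: [0.0, 0.2, -1.7]
opening: 0.416
```

```bash
python3 - <<'E'
from h import *
o=st()
E
```

```text
t 12.82 p [ 0.5076 -0.1678  0.116 ] zyaw -87.55 tilt 0.02 F [ 0.03  0.18 -1.69] T [-0.054  0.083  0.006] op 0.416 q [-0.541  0.265  1.817 -0.     1.06   0.987]
```

Call:
jog_arm(commands=[0.0014, 0, 0, 0.007, 0, 0, -1, 0.0028, 0, 0, 0.0139, 0, 0, -1, 0.0028, 0, 0, 0.0139, 0, 0, -1])

```text
time_s: 13.2
eef_pos: [0.5077, -0.1678, 0.1155]
eef_rot: [-0.489, -0.511, -0.489, 0.511]
wrist_force: [0.1, -0.4, -2.8]
opening: 0.414
```

Call:
jog_arm(commands=[0.0014, 0, 0, 0.007, 0, 0, -1, 0.0028, 0, 0, 0.0139, 0, 0, -1, 0.0028, 0, 0, 0.0139, 0, 0, -1])

```text
time_s: 13.58
eef_pos: [0.5077, -0.1678, 0.115]
eef_rot: [-0.466, -0.532, -0.466, 0.532]
wrist_force: [-0.3, 1.3, -2.5]
opening: 0.418
```

```bash
python3 - <<'E'
from h import *
o=st()
E
```

```text
t 13.57 p [ 0.5077 -0.1678  0.115 ] zyaw -97.5 tilt 0.0 F [-0.33  1.25 -2.45] T [-0.044 -0.03   0.005] op 0.418 q [-0.541  0.267  1.818 -0.     1.057  1.16 ]
```

Call:
jog_arm(commands=[0.0014, 0, 0, 0.007, 0, 0, -1, 0.0028, 0, 0, 0.0139, 0, 0, -1, 0.0028, 0, 0, 0.0139, 0, 0, -1])

```text
time_s: 13.95
eef_pos: [0.5077, -0.1678, 0.1144]
eef_rot: [-0.443, -0.551, -0.443, 0.552]
wrist_force: [-0.7, 0.1, -2.9]
opening: 0.411
```

Call:
jog_arm(commands=[0.0014, 0, 0, 0.007, 0, 0, -1, 0.0028, 0, 0, 0.0139, 0, 0, -1, 0.0028, 0, 0, 0.0139, 0, 0, -1])

```text
time_s: 14.32
eef_pos: [0.5077, -0.1678, 0.1139]
eef_rot: [-0.418, -0.57, -0.418, 0.57]
wrist_force: [0.0, -0.2, -2.3]
opening: 0.414
```

```bash
python3 - <<'E'
from h import *
o=st()
E
```

```text
t 14.32 p [ 0.5077 -0.1678  0.1139] zyaw -107.51 tilt 0.0 F [ 0.01 -0.15 -2.33] T [ 0.015 -0.042 -0.031] op 0.414 q [-0.541  0.268  1.818 -0.     1.055  1.335]
```

Call:
jog_arm(commands=[0.0014, 0, 0, 0.007, 0, 0, -1, 0.0028, 0, 0, 0.0139, 0, 0, -1, 0.0028, 0, 0, 0.0139, 0, 0, -1])

```text
time_s: 14.7
eef_pos: [0.5077, -0.1678, 0.1134]
eef_rot: [-0.393, -0.588, -0.393, 0.588]
wrist_force: [0.2, -0.3, -1.2]
opening: 0.412
```

Call:
jog_arm(commands=[0.0014, 0, 0, 0.007, 0, 0, -1, 0.0028, 0, 0, 0.0139, 0, 0, -1, 0.0028, 0, 0, 0.0139, 0, 0, -1])

```text
time_s: 15.08
eef_pos: [0.5077, -0.1678, 0.1128]
eef_rot: [-0.367, -0.605, -0.367, 0.605]
wrist_force: [0.2, -0.0, -2.6]
opening: 0.417
```

```bash
python3 - <<'E'
from h import *
o=st()
E
```

```text
t 15.07 p [ 0.5077 -0.1678  0.1128] zyaw -117.52 tilt 0.0 F [ 0.25 -0.   -2.56] T [ 0.033 -0.053 -0.026] op 0.417 q [-0.541  0.27   1.819 -0.     1.053  1.51 ]
```

Turned 48° so far, with no bite yet.

Call:
jog_arm(commands=[0.0014, 0, 0, 0.007, 0, 0, -1, 0.0028, 0, 0, 0.0139, 0, 0, -1, 0.0028, 0, 0, 0.0139, 0, 0, -1])

```text
time_s: 15.45
eef_pos: [0.5077, -0.1678, 0.1122]
eef_rot: [-0.34, -0.62, -0.34, 0.62]
wrist_force: [0.4, -0.2, -2.9]
opening: 0.415
```

Call:
jog_arm(commands=[0.0014, 0, 0, 0.007, 0, 0, -1, 0.0028, 0, 0, 0.0139, 0, 0, -1, 0.0028, 0, 0, 0.0139, 0, 0, -1])

```text
time_s: 15.82
eef_pos: [0.5078, -0.1678, 0.1117]
eef_rot: [0.313, 0.634, 0.313, -0.634]
wrist_force: [0.0, 0.2, -2.1]
opening: 0.416
```

```bash
python3 - <<'E'
from h import *
o=st()
E
```

```text
t 15.82 p [ 0.5078 -0.1678  0.1117] zyaw -127.52 tilt 0.0 F [ 0.01  0.24 -2.09] T [-0.011  0.04   0.025] op 0.416 q [-0.541  0.272  1.819  0.     1.051  1.684]
```

Call:
jog_arm(commands=[0.0014, 0, 0, 0.007, 0, 0, -1, 0.0028, 0, 0, 0.0139, 0, 0, -1, 0.0028, 0, 0, 0.0139, 0, 0, -1])

```text
time_s: 16.2
eef_pos: [0.5078, -0.1678, 0.1113]
eef_rot: [0.285, 0.647, 0.285, -0.647]
wrist_force: [-0.6, 0.4, -1.2]
opening: 0.414
```

Call:
jog_arm(commands=[0.0014, 0, 0, 0.007, 0, 0, -1, 0.0028, 0, 0, 0.0139, 0, 0, -1, 0.0028, 0, 0, 0.0139, 0, 0, -1])

```text
time_s: 16.58
eef_pos: [0.5078, -0.1678, 0.1108]
eef_rot: [0.256, 0.659, 0.256, -0.659]
wrist_force: [-1.3, -0.0, -0.2]
opening: 0.409
```

```bash
python3 - <<'E'
from h import *
o=st()
E
```

```text
t 16.57 p [ 0.5078 -0.1678  0.1108] zyaw -137.53 tilt 0.01 F [-1.32 -0.03 -0.17] T [0.121 0.189 0.035] op 0.409 q [-0.541  0.273  1.819  0.     1.049  1.859]
```

Call:
jog_arm(commands=[0.0014, 0, 0, 0.007, 0, 0, -1, 0.0028, 0, 0, 0.0139, 0, 0, -1, 0.0028, 0, 0, 0.0139, 0, 0, -1])

```text
time_s: 16.95
eef_pos: [0.5078, -0.168, 0.1103]
eef_rot: [0.227, 0.67, 0.227, -0.67]
wrist_force: [-1.5, 0.8, 1.3]
opening: 0.416
```

Call:
jog_arm(commands=[0.0014, 0, 0, 0.007, 0, 0, -1, 0.0028, 0, 0, 0.0139, 0, 0, -1, 0.0028, 0, 0, 0.0139, 0, 0, -1])

```text
time_s: 17.32
eef_pos: [0.5079, -0.1681, 0.1099]
eef_rot: [0.198, 0.679, 0.197, -0.679]
wrist_force: [-2.2, -0.0, 4.0]
opening: 0.418
```

```bash
python3 - <<'E'
from h import *
o=st()
E
```

```text
t 17.32 p [ 0.5079 -0.1681  0.1099] zyaw -147.54 tilt 0.03 F [-2.24 -0.01  3.99] T [-0.001  0.467  0.036] op 0.418 q [-0.541  0.275  1.82  -0.     1.046  2.034]
```

Call:
jog_arm(commands=[0.001, 0, 0, 0.007, 0, 0, -1, 0.002, 0, 0, 0.0139, 0, 0, -1, 0.002, 0, 0, 0.0139, 0, 0, -1])

```text
time_s: 17.7
eef_pos: [0.5078, -0.1681, 0.1094]
eef_rot: [0.168, 0.687, 0.168, -0.687]
wrist_force: [-3.2, -0.5, 4.5]
opening: 0.413
```

Call:
jog_arm(commands=[0.001, 0, 0, 0.007, 0, 0, -1, 0.002, 0, 0, 0.0139, 0, 0, -1, 0.002, 0, 0, 0.0139, 0, 0, -1])

```text
time_s: 18.08
eef_pos: [0.5076, -0.1682, 0.109]
eef_rot: [-0.138, -0.693, -0.137, 0.694]
wrist_force: [-4.6, -1.3, 4.6]
opening: 0.412
```

```bash
python3 - <<'E'
from h import *
o=st()
f,*_=cam('wrist'); save(f,'w9.png')
E
```

```text
t 18.07 p [ 0.5076 -0.1682  0.109 ] zyaw -157.54 tilt 0.05 F [-4.64 -1.25  4.58] T [-0.278  0.712 -0.004] op 0.412 q [-5.420e-01  2.760e-01  1.820e+00 -1.000e-03  1.045e+00  2.208e+00]
```

View pics/w9.png

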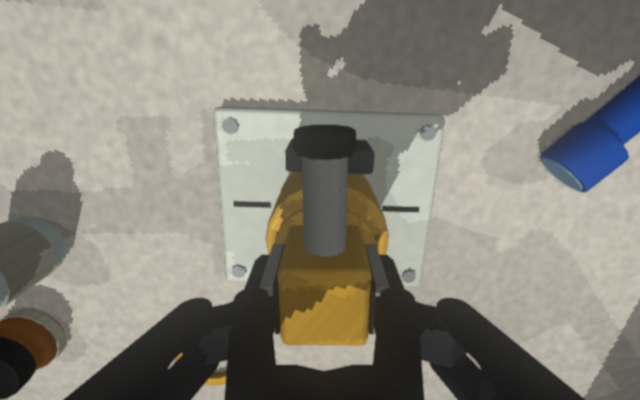

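Call:
jog_arm(commands=[0.001, 0, 0, 0.007, 0, 0, -1, 0.002, 0, 0, 0.0144, 0, 0, -1, 0.002, 0, 0, 0.0144, 0, 0, -1])

```text
time_s: 18.5
eef_pos: [0.5075, -0.1683, 0.1086]
eef_rot: [-0.106, -0.699, -0.106, 0.699]
wrist_force: [-4.8, -0.6, 6.1]
opening: 0.414
```

```bash
python3 - <<'E'
from h import *
o=st()
E
```

```text
t 18.5 p [ 0.5075 -0.1683  0.1086] zyaw -162.73 tilt 0.06 F [-4.77 -0.64  6.12] T [-0.31   0.778 -0.076] op 0.414 q [-5.420e-01  2.770e-01  1.820e+00 -1.000e-03  1.044e+00  2.299e+00]
```

Call:
jog_arm(commands=[0, 0, 0, 0, 0, 0, 0.6, 0, 0, 0, 0, 0, 0, 0.6, 0, 0, 0, 0, 0, 0, 0.6, 0, 0, 0, 0, 0, 0, 0.6, 0, 0, 0, 0, 0, 0, 0.6])

```text
time_s: 19.12
eef_pos: [0.5078, -0.1678, 0.1082]
eef_rot: [0.105, 0.699, 0.105, -0.699]
wrist_force: [-0.1, 0.2, -0.6]
opening: 0.8
```

```bash
python3 - <<'E'
from h import *
o=st()
f,*_=cam('wrist'); save(f,'w10.png')
E
```

```text
t 19.12 p [ 0.5078 -0.1678  0.1082] zyaw -162.84 tilt 0.0 F [-0.05  0.15 -0.63] T [-0.002  0.051 -0.009] op 0.8 q [-0.541  0.277  1.821  0.     1.044  2.301]
```

View pics/w10.png

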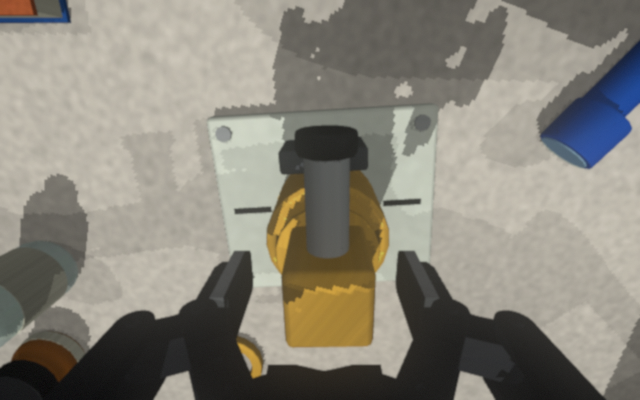

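Call:
jog_arm(commands=[-0.2, 0, 0, 0, 0, 0, 0.6, -0.4, 0, 0, 0, 0, 0, 0.6, -0.6, 0, 0, 0, 0, 0, 0.6, -0.6, 0, 0, 0, 0, 0, 0.6])

```text
time_s: 19.68
eef_pos: [0.5097, -0.1689, 0.2322]
eef_rot: [0.107, 0.701, 0.104, -0.697]
wrist_force: [0.2, -0.9, -0.1]
opening: 0.798
```

```bash
python3 - <<'E'
from h import *
o=st()
f,K,Rm,C=cam('wrist'); save(f,'w11.png'); np.savez('w11.npz',f=f,K=K,R=Rm,C=C)
g,*_=cam('scene'); save(g,'s11.png')
E
```

```text
t 19.68 p [ 0.5097 -0.1689  0.2322] zyaw -162.84 tilt 0.44 F [ 0.23 -0.92 -0.09] T [-0.011  0.017 -0.013] op 0.798 q [-0.541  0.114  1.733  0.     1.287  2.301]
```

View pics/w11.png

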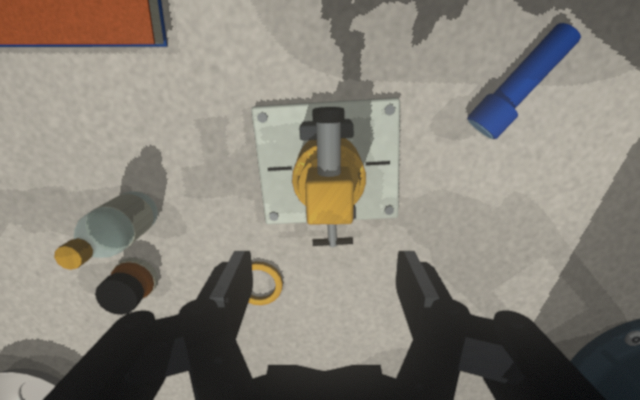

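View pics/s11.png

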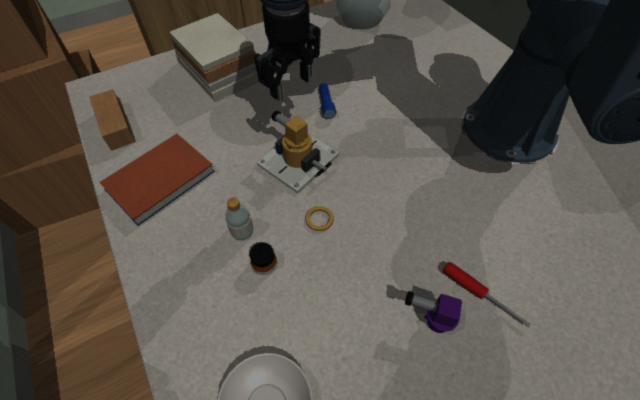

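```bash
python3 - <<'E'
from h import *
st(); print(ctrl.hand_in())
E
```

```text
t 19.77 p [ 0.5077 -0.1678  0.2283] zyaw -162.85 tilt 0.03 F [-0.64 -0.06 -0.94] T [-0.025 -0.022 -0.02 ] op 0.798 q [-0.541  0.118  1.737 -0.     1.286  2.301]
the job is handed in; nothing more can be done
None
```

The brass elbow is screwed into the socket about 29° past the washer's bite and released. I handed the job in at about 20 s; no verdict is reported.

- **Insertion:** I picked the brass elbow and left the purple look-alike alone. The lugs dropped through the slots with no resistance and touched the thread start at the expected height.
- **Tightening:** I turned it clockwise along the thread while watching the upward push. Tracing the push back to where it began puts the bite at about 63–66°. I stopped at 93° from the slots, a degree or so short of the full 30° to stay clear of overtightening.
- **Snugness:** I estimate the thread and washer force at about 28–30 N, inside the 13–40 N range. This is worked out from height and wrist force, since the force in the socket can't be measured directly.
- **Last checks:** After release the elbow stood upright and its angle had not slipped, as far as the pictures show. The gripper was clear about 12 cm above, and the other objects looked unmoved by eye.
- **Disagreements:** The wrist and top cameras differed by about 1–2 mm on the elbow and socket positions, and some moves landed up to 2 mm off. I corrected for both before inserting. A side load of about 5 N built up while tightening and was gone once I let go.

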